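# Seat the turntable index plate on its splined shaft and hold it down

## Robot

A 6-joint arm with a two-finger parallel gripper is mounted at the origin on the work surface. World frame = base frame: x ahead of the robot, y to its left, z up, the work surface at z = 0. Lengths are in m, angles in degrees, forces in N, time in s.
With the tool pointing down it reaches from about 0.375 to 0.9 m from the base axis. Payload 3.1 kg.
Tool frame: the origin (TCP) lies between the finger pads; the fingertips stand 22 mm ahead of it and the grasp point (between the pads) lies 3 mm ahead of it; z points along the fingers, y is the line along which they close (so a half turn about z gives the same grasp; the last joint's range is limited). The gripper opens to 87 mm and grips with 3 to 60 N. Pads are 19 mm wide; open, the fingers measure 117 mm over their backs; the gripper's body (75 mm by 190 mm) begins 51 mm behind the grasp point.
Start: joints at [-77.378, 30.224, 82.088, -0, 67.689, -10.227], TCP at [0.243, -0.576, 0.245] pointing down, gripper open.
Joint ranges: [-176.69, 176.69], [-43.24, 126.21], [12.49, 139.97], [-82, 262], [0, 151.66], [-163.58, 163.58]. Speed limits (degrees/s): [159.86, 159.86, 180, 180, 180, 180].

## Interface

Orientations are given as a 3x3 rotation matrix whose columns are the frame's x, y, z axes.
In Python, from rig import bot, capture, search_frame, outline_of, spot_point gives the robot as it stands.
- The arm moves only by the tool jog_arm, never from a script. Its argument "rows" is text: rows parted by semicolons, each of 7 numbers parted by spaces: the opening, from 0 (shut) to 1 (fully open), then the shift along the tool's x, y, z as a fraction of full scale, then the turn, a rotation vector about the tool's x, y, z as a fraction of full scale. A call has 1 to 20 rows; each row is the pose to reach, as a shift and turn from the pose commanded when the call began, along the tool's axes at that moment; what a row does not reach only later rows make up. Full scale, the value 1, is 0.5 m for a shift and pi/4 rad for a turn. A row lasts 1/12 s, in which the tool goes at most 41.7 mm and 7.16 degrees, less where a joint would pass 70% of its speed; a pose out of reach is approached as far as the arm can. A call with a number of a shift or a turn outside -1 to 1 is refused whole. A call with a gripper value outside its range is refused whole. The fingers move at their own pace and stop on an object; the grip force is fixed at half the most. Time passes only in rows, so rows that repeat a pose let the fingers close. It gives the time, the measured TCP pose, the force, the opening and the grip force at its end, in the units of the state.
- bot.read_state(): the state, without advancing time (a new reading comes with each control period).
- capture(name): name is "scene" or "top" or "wrist"; returns a dict with "pixels" (420x560x3 uint8, red, green, blue), "fx", "fy", "cx", "cy" (pixels), "R" (3x3) and "t" (3): a world point X has camera coordinates R X + t; the wrist camera has in their place "mount" (4x4, takes a point from camera to tool coordinates, whose origin is the TCP and whose axes are the flange's). Camera axes: x right, y down, z forward; pixel columns grow to the right and rows downward; lengths in m; the calibration is good to about 2 mm. A picture is of the moment at which its call begins: read the wrist's pose just before it. There is no depth.
- bot.hand_in(): hands the job in; it is judged then, once.
Trained networks look in a picture, given as the dict that the camera call returned (one of the last four; its "shot" number tells which), for a name from the list of things; names that differ only in an ending like _2 or _b are one class to them, and where a whole thing is asked for, a point or a joint stands for the part that bears it (a point fixed in the world has none). Each returns a list of dicts, best first, with "conf" (0 to 1); they miss things now and then, are a little off and sometimes report something else, mostly with a low value. They report only what shows in the picture. A call takes as long as a camera call.
- search_frame(label, picture): "point" ([x, y, z] in m, in world coordinates, good to about 4 mm: the middle of the surface that is visible of it).
- outline_of(label, picture): "region" (420x560 bool, what is visible of it).
- spot_point(label, picture): "point" ([x, y, z] in m, in world coordinates, good to about 4 mm: a listed point, or the origin of a listed thing).
The state is a dict: "time_s": time; "joint_positions": joint angles; "qvel": joint speeds; "tau": joint torques, N m; "position": TCP position; "tcp_rot": TCP orientation; "force": force on the tool from outside, world axes, zero at the start; "moment": the same for the moment, N m; "opening": opening from 0.0 (shut) to 1.0 (fully open); "grasp_force": force on a finger pad.
Only numpy, scipy, OpenCV 4.12 (cv2) and the standard library are available. Lean on these libraries where they do the work, as an engineer would, in place of code of your own. Each camera call takes 0.05 s, during which the arm holds its last target. There are 200 camera calls.

## Task

Pick the thin eight-sided index plate off the wooden parts stand by its outer edges, without touching its engraved faces, turn it until its cross-shaped hole meshes with the splines of the turntable drive's shaft, and slide it down the shaft. Press it on down against the sprung collar until the collar is fully down, and finish like that: still gripping the plate by its edges and still pressing, so that a colleague could fit the retaining clip. Leave the boxcar, the oil bottle and the screwdriver where they are.

Things in the scene. Friction and masses are not known exactly. Their poses are not given: they have to be found in the camera images.
- plate: Loose flat aluminium octagon, 50 g, 56 mm across flats (each 23 mm wide), 6 mm thick, lying level on the stand, underside 42 mm above the table. Cross-shaped through hole: two slots 31 x 11 mm along the plate's own x and y (fits in any of four quarter turns). Edge flats face +-x, +-y and the diagonals. Origin: centre of the underside; z up.
- plate_face: the engraved middle zone of the plate's faces, the 38 mm square around the hole, with short dark code marks in a ring on top; fixed to the plate with the same origin and axes. The fingers must not touch it: hold only the outer edge.
- stand: fixed wooden parts stand where the plate starts: round foot 76 mm across, 8 mm thick; post 28 mm across up to 42 mm above the table; on it a pin 7 mm across, 12 mm tall, passing loosely through the plate's hole (lift the plate over 15 mm to clear it). Origin: centre of the foot's underside, on the table.
- drive: fixed turntable drive: grey square base 100 x 100 x 18 mm with a small motor on its +x side (39 mm tall, 66 to 123 mm from the axis), on it a round upright aluminium housing 44 mm across up to 50 mm above the table, then collar and splined shaft, all on one vertical axis. Origin: centre of the base's underside, on the table. Its yaw is not that of the splines.
- spline_top (a point): Centre of the top of the steel splines, 78 mm above the table on the drive's axis; x and y lie along the two crossed splines (28 mm over the tips, 8 mm wide: 1.5 mm play all round in the hole), same section down into the collar. Above them a round pilot pin, 8 mm across, rises another 12 mm (to 90 mm). The shaft's turning is braked (1 N m).
- collar (a joint): travel of the sprung dark steel collar, a disc 44 mm across round the shaft: 0 m = up (top 62 mm above the table, 16 mm below the spline tops), 0.008 m = fully down on its stop. The spring takes about 3 N to start, 8.5 N fully down. The plate seats on it.
- boxcar: bystander: brown model boxcar, 230 x 62 x 94 mm, standing on the siding track to the left. Origin: centre of its underside.
- oil: bystander: small grey oil bottle, 32 mm across and 75 mm tall, standing between the stand and the drive. Origin: centre of its underside.
- driver: bystander: screwdriver with a black handle, 160 mm long, lying on the table to the right. Its long axis is its x axis.

How it is judged:
By the outcome, as a careful person would: the job done as asked, in the order asked, and still so for the second after the job is handed in, while the arm keeps its last pose, push and grip.
It also fails if it takes over 42 s, if anything falls off the work surface, if the arm or the gripper's body presses on something with over 40 N, if the wrist force passes 120 N, or if a joint passes its speed limit or range.

## Working session

There is one attempt and no reset: what is moved stays moved. The work goes in short steps, Python scripts to look and compute and a tool call to move; the robot and the scene stay as the last step left them, time stands still between calls to the robot, and variables do not carry over. Pictures are saved under pics/ and viewed, at most 10 in all, crops included, and the job is handed in when it is done.

Besides the shell and the picture viewer there is one more tool, called after ">>>" by a JSON object that holds its "method" and its "body", one argument or row to a line. jog_arm: Moves the arm, as the interface text tells. Its arguments: {"type":"object","properties":{"rows":{"type":"string"}},"required":["rows"]}

```bash
mkdir -p pics; ls; python3 - <<'E'
from rig import bot,capture,search_frame,outline_of,spot_point
import cv2,numpy as np
s=bot.read_state();print(s['time_s'],s['position'],np.round(s['tcp_rot'],3).tolist(),s['opening'],s['force'])
a=capture('top');b=capture('scene')
for n,p in(('top',a),('scene',b)):
    cv2.imwrite(f'pics/{n}0.png',p['pixels'][:,:,::-1])
    print(n,p['fx'],np.round(p['R'],3).tolist(),p['t'])
    for l in('plate','stand','drive','spline_top','oil','boxcar','driver'):
        r=spot_point(l,p);print(l,[(np.round(q['point'],4).tolist(),round(q['conf'],2)) for q in r[:2]])
print(bot.read_state()['time_s'])
E
```

```text
pics
0.0 [ 0.24254416 -0.57529444  0.24357266] [[0.922, 0.388, -0.0], [0.388, -0.922, 0.002], [0.0, -0.002, -1.0]] 1.0037401262538157 [-0.26624128  0.1640988  -0.65132745]
top 501.2394912654663 [[0.025, -1.0, -0.0], [-0.998, -0.025, -0.064], [0.064, 0.002, -0.998]] [-0.02454256  0.52649611  1.20017053]
plate [([0.5346, -0.1893, 0.0433], 0.93)]
stand [([0.543, -0.186, 0.0011], 0.95), ([0.5451, -0.0064, 0.0026], 0.28)]
drive [([0.5033, 0.1443, 0.0036], 0.83), ([0.5378, -0.1889, 0.0429], 0.59)]
spline_top [([0.5036, 0.1458, 0.0755], 0.62)]
oil [([0.5449, -0.008, 0.0003], 0.43)]
boxcar [([0.5425, 0.3686, 0.017], 0.7)]
driver [([0.5361, -0.3725, 0.001], 0.86)]
scene 439.7791052705279 [[0.653, 0.757, 0.008], [0.534, -0.454, -0.713], [-0.536, 0.47, -0.701]] [-0.3331802  -0.22228205  1.3638531 ]
plate [([0.5402, -0.1898, 0.0403], 0.58), ([0.5017, 0.1409, 0.0044], 0.38)]
stand [([0.5398, -0.1873, -0.0042], 0.94), ([0.5382, -0.1893, 0.0403], 0.16)]
drive [([0.5038, 0.1433, 0.0005], 0.66)]
spline_top [([0.5, 0.1461, 0.0769], 0.67)]
oil [([0.5443, 0.0009, -0.0002], 0.87), ([0.5404, -0.1899, 0.0373], 0.53)]
boxcar [([0.5448, 0.3691, 0.0166], 0.63)]
driver [([0.5368, -0.3774, 0.0005], 0.94)]
0.8
```

View top.

```bash
python3 - <<'E'
import cv2
a=cv2.imread('pics/top0.png');b=cv2.imread('pics/scene0.png')
cv2.imwrite('pics/v1.png',cv2.resize(a[130:400,60:460],(800,540),interpolation=cv2.INTER_CUBIC))
E
```

```text
(no output)
```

View pics/v1.png

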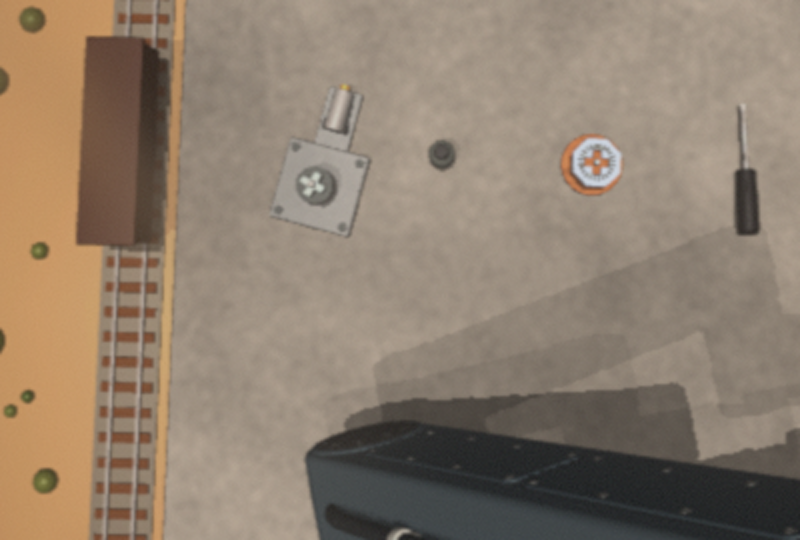

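View pics/scene0.png

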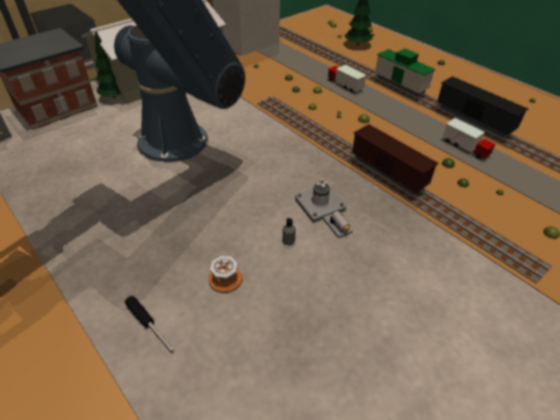

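```bash
cat > h.py <<'E'
from rig import bot,capture,search_frame,outline_of,spot_point
import cv2,numpy as np
from scipy.spatial.transform import Rotation as Rn
def down(yaw): # tool x axis at yaw (deg), z down
    c,s=np.cos(np.radians(yaw)),np.sin(np.radians(yaw))
    return np.array([[c,s,0],[s,-c,0],[0,0,-1.]])
def st():
    s=bot.read_state();R=np.array(s['tcp_rot']);
    print('t',round(s['time_s'],2),'p',np.round(s['position'],4),'yaw',round(np.degrees(np.arctan2(R[1,0],R[0,0])),2),'z',np.round(R[:,2],4),'op',round(s['opening'],3),'F',np.round(s['force'],1),'M',np.round(s['moment'],2),'g',s['grasp_force'],'j6',s['joint_positions'][5])
    return s
def go(p,yaw):
    s=st();R=np.array(s['tcp_rot'])
    d=R.T@(np.array(p)-s['position'])/.5
    w=Rn.from_matrix(R.T@down(yaw)).as_rotvec()/(np.pi/4)
    print('shift',np.round(d,4),'turn',np.round(w,4))
def cam(c,s):
    M=np.array(c['mount']);R=np.array(s['tcp_rot']);return R@M[:3,:3],R@M[:3,3]+s['position']
def ray(c,s,px,z):
    A,o=cam(c,s);px=np.atleast_2d(px).astype(float)
    d=np.c_[(px[:,0]-c['cx'])/c['fx'],(px[:,1]-c['cy'])/c['fy'],np.ones(len(px))]@A.T
    return o+d*((z-o[2])/d[:,2])[:,None]
E
python3 - <<'E'
from h import *
go([.538,-.189,.2],23)
c=capture('wrist');print(np.round(c['mount'],3).tolist(),c['fx'])
E
```

```text
t 0.8 p [ 0.2427 -0.5759  0.2446] yaw 22.85 z [ 1.e-04 -0.e+00 -1.e+00] op 1.003 F [0.  0.6 0.3] M [ 0.03  0.01 -0.  ] g 0.0 j6 -10.22713528831645
shift [ 0.8447 -0.4838  0.0892] turn [ 0.0001 -0.     -0.0034]
[[0.0, -0.955, -0.297, 0.082], [1.0, -0.0, 0.002, -0.001], [-0.002, -0.297, 0.955, -0.14], [0.0, 0.0, 0.0, 1.0]] 297.00764858488435
```

>>> {"method": "jog_arm", "body": {
  "rows": "1 0.845 -0.484 0.19 0 0 0;1 0.845 -0.484 0.19 0 0 0;1 0.845 -0.484 0.19 0 0 0;1 0.845 -0.484 0.19 0 0 0;1 0.845 -0.484 0.19 0 0 0;1 0.845 -0.484 0.19 0 0 0;1 0.845 -0.484 0.19 0 0 0;1 0.845 -0.484 0.19 0 0 0;1 0.845 -0.484 0.19 0 0 0;1 0.845 -0.484 0.19 0 0 0;1 0.845 -0.484 0.19 0 0 0;1 0.845 -0.484 0.19 0 0 0;1 0.845 -0.484 0.19 0 0 0;1 0.845 -0.484 0.19 0 0 0;1 0.845 -0.484 0.19 0 0 0"
}}

```text
time_s: 2.1
position: [0.5381, -0.1889, 0.1496]
tcp_rot: [[0.921, 0.389, -0.0], [0.389, -0.921, -0.0], [-0.0, 0.0, -1.0]]
force: [-1.0, -1.1, -0.6]
opening: 0.999
grasp_force: 0.0
```

```bash
cat > plate.py <<'E'
from h import *
def plate(name,z):
    s=st();c=capture('wrist');r=outline_of('plate',c)
    cv2.imwrite(f'pics/{name}.png',c['pixels'][:,:,::-1])
    print('sp',[(np.round(q['point'],4),q['conf']) for q in spot_point('plate',c)[:1]],[q['conf'] for q in r])
    m=r[0]['region'].astype(np.uint8);np.savez(f'pics/{name}.npz',m=m)
    # rectify the mask: hull corners in plane z, fit regular octagon
    cn,_=cv2.findContours(m,cv2.RETR_EXTERNAL,cv2.CHAIN_APPROX_NONE)
    k=max(cn,key=cv2.contourArea)[:,0]
    P=ray(c,s,k,z)[:,:2];return s,c,P
def octfit(P,a=.028):
    from scipy.optimize import least_squares
    n=np.radians(np.arange(8)*45)
    def f(v):
        d=P-v[:2];q=n+v[2];return np.max(d@np.array([np.cos(q),np.sin(q)]),1)-v[3]
    c0=P.mean(0)
    best=min((least_squares(f,[*c0,t,a],loss='soft_l1',f_scale=.0005,x_scale=[.001,.001,.05,.001]) for t in np.radians([0,11,22,33])),key=lambda r:r.cost)
    print('oct centre',np.round(best.x[:2],4),'yaw mod45',np.degrees(best.x[2])%45,'apothem',best.x[3],'rms',np.sqrt(np.mean(best.fun**2)));return best.x
E
python3 - <<'E'
from plate import *
s,c,P=plate('w1',.048)
octfit(P)
E
```

```text
t 2.1 p [ 0.5381 -0.1889  0.1496] yaw 22.91 z [-2.e-04 -4.e-04 -1.e+00] op 0.999 F [-1.  -1.1 -0.6] M [-0.02 -0.01 -0.  ] g 0.0 j6 36.55805629870241
sp [(array([ 0.5432, -0.1849,  0.042 ]), 0.84)] [0.68]
oct centre [ 0.5393 -0.186 ] yaw mod45 43.40974180511176 apothem 0.027616374646475157 rms 0.0004869565829750234
```

View pics/w1.png

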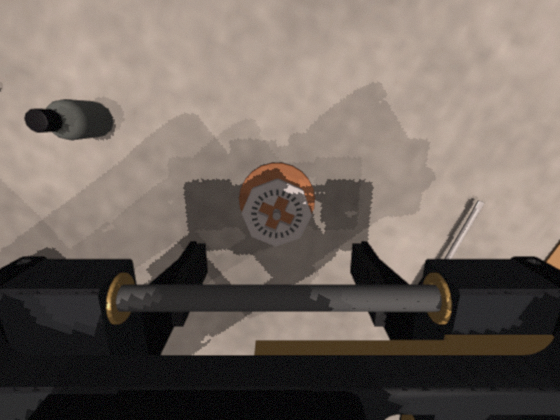

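```bash
cat >> h.py <<'E'
def rect(c,s,ctr,z,half=.035,n=500):
    # world-aligned top view: u=+x right, v=+y up
    A,o=cam(c,s);g=np.linspace(-half,half,n).astype(float)
    X,Y=np.meshgrid(ctr[0]+g,ctr[1]-g);P=(np.stack([X,Y,np.full_like(X,z)],-1)-o)@A
    return cv2.remap(c['pixels'],(P[...,0]/P[...,2]*c['fx']+c['cx']).astype(np.float32),(P[...,1]/P[...,2]*c['fy']+c['cy']).astype(np.float32),cv2.INTER_CUBIC)
E
python3 - <<'E'
from h import *
s=st();c=capture('wrist');im=rect(c,s,(.5393,-.186),.048)
for d in range(1,7):pass
cv2.polylines(im,[np.int32([250+200*np.array([np.cos(a),-np.sin(a)]) *1.082 for a in np.radians(-1.6+22.5+45*np.arange(8))])],True,(255,0,0),1)
cv2.imwrite('pics/r1.png',im[:,:,::-1]); go([.5393,-.186,.15],0)
E
```

```text
t 2.25 p [ 0.5376 -0.1903  0.1499] yaw 22.73 z [ 4.e-04 -5.e-04 -1.e+00] op 0.997 F [0.1 0.2 0. ] M [-0.02 -0.02  0.  ] g 0.0 j6 36.57227889913641
t 2.3 p [ 0.5376 -0.1904  0.15  ] yaw 22.71 z [ 5.e-04 -5.e-04 -1.e+00] op 0.999 F [-0.2 -0.3 -0.5] M [-0.    0.01 -0.01] g 0.0 j6 36.57772685706169
shift [ 0.0065 -0.0067 -0.0001] turn [ 8.000e-04 -5.000e-04  5.047e-01]
```

View pics/r1.png

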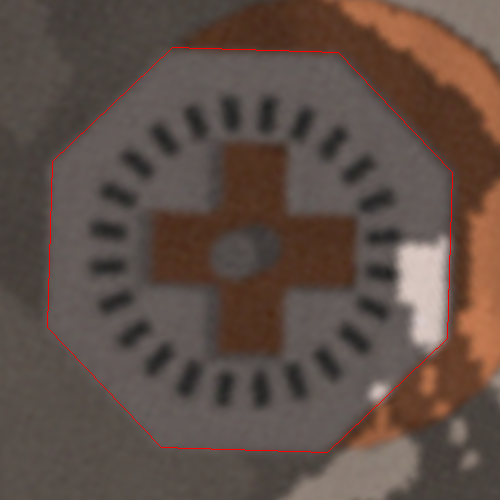

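```bash
python3 - <<'E'
from h import *
go([.502,.143,.18],22.9)
E
```

```text
t 2.3 p [ 0.5376 -0.1904  0.15  ] yaw 22.71 z [ 5.e-04 -5.e-04 -1.e+00] op 0.999 F [-0.2 -0.3 -0.5] M [-0.    0.01 -0.01] g 0.0 j6 36.57772685706169
shift [ 0.1918 -0.6425 -0.0605] turn [ 0.0008 -0.0003 -0.0041]
```

>>> {"method": "jog_arm", "body": {
  "rows": "1 0.192 -0.643 -0.06 0 0 0;1 0.192 -0.643 -0.06 0 0 0;1 0.192 -0.643 -0.06 0 0 0;1 0.192 -0.643 -0.06 0 0 0;1 0.192 -0.643 -0.06 0 0 0;1 0.192 -0.643 -0.06 0 0 0;1 0.192 -0.643 -0.06 0 0 0;1 0.192 -0.643 -0.06 0 0 0;1 0.192 -0.643 -0.06 0 0 0;1 0.192 -0.643 -0.06 0 0 0;1 0.192 -0.643 -0.06 0 0 0;1 0.192 -0.643 -0.06 0 0 0"
}}

```text
time_s: 3.3
position: [0.5021, 0.143, 0.1796]
tcp_rot: [[0.922, 0.386, 0.0], [0.386, -0.922, -0.0], [-0.0, 0.0, -1.0]]
force: [-0.5, -1.0, -0.6]
opening: 1.0
grasp_force: 0.0
```

```bash
python3 - <<'E'
from h import *
s=st();c=capture('wrist');print([(q['point'],q['conf']) for q in spot_point('spline_top',c)[:1]])
np.savez('pics/d1.npz',px=c['pixels'],p=s['position'],R=s['tcp_rot'])
im=rect(c,s,(.502,.145),.078);cv2.imwrite('pics/r2.png',im[:,:,::-1])
E
```

```text
t 3.3 p [0.5021 0.143  0.1796] yaw 22.72 z [ 2.e-04 -4.e-04 -1.e+00] op 1.0 F [-0.5 -1.  -0.6] M [-0.03  0.01  0.07] g 0.0 j6 70.93132089166214
[([0.5087, 0.1426, 0.08], 0.79)]
```

View pics/r2.png

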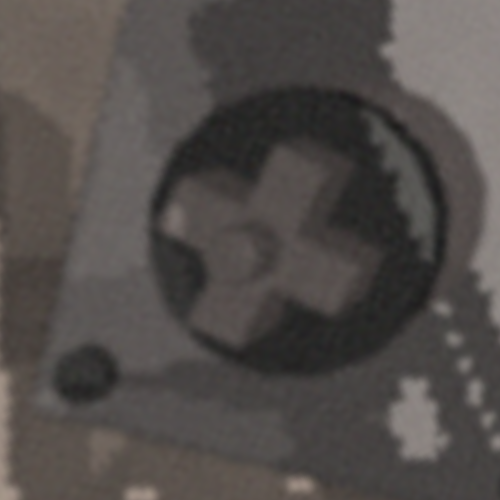

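```bash
cat > cross.py <<'E'
from h import *
from scipy.ndimage import map_coordinates,gaussian_filter
def crossfit(im,sz=.07,L=.028,W=.008,name=None,sgn=1,win=10):
    n=im.shape[0];k=n/sz*1000
    g=gaussian_filter(cv2.cvtColor(im,cv2.COLOR_RGB2GRAY).astype(float),2)
    g=np.log(g+5)
    l,w=L*500,W*500
    pts=[];nor=[]
    for t in np.arange(w+1,l-.5,.3):
        for sg in(1,-1):pts.append((t,sg*w));nor.append((0,sg))
    for t in np.arange(-w+.5,w-.4,.3):pts.append((l,t));nor.append((1,0))
    Q=[];N=[]
    for a in range(4):
        r=np.array([[np.cos(a*np.pi/2),-np.sin(a*np.pi/2)],[np.sin(a*np.pi/2),np.cos(a*np.pi/2)]])
        Q.append(np.array(pts)@r.T);N.append(np.array(nor)@r.T)
    Q=np.vstack(Q);N=np.vstack(N);kk=k/1000
    def score(x,y,t):
        c,s=np.cos(np.radians(t)),np.sin(np.radians(t));r=np.array([[c,-s],[s,c]])
        v=[]
        for e in(-.6,.6):
            p=(Q+e*N)@r.T+[x,y]
            v.append(map_coordinates(g,[n/2-p[:,1]*kk,n/2+p[:,0]*kk],order=1,mode='nearest'))
        return np.mean(np.clip(sgn*(v[0]-v[1]),-.1,.25))
    best=max((score(x,y,t),x,y,t) for x in np.arange(-8,8.1,.8) for y in np.arange(-8,8.1,.8) for t in range(0,90,3))
    for st_ in(.4,.2,.1):
        _,x0,y0,t0=best
        best=max((score(x0+a*st_,y0+b*st_,t0+d*st_*3),x0+a*st_,y0+b*st_,t0+d*st_*3) for a in range(-3,4) for b in range(-3,4) for d in range(-3,4))
    _,x,y,t=best
    if name:
        o=im.copy();c,s=np.cos(np.radians(t)),np.sin(np.radians(t));r=np.array([[c,-s],[s,c]])
        for p in Q@r.T+[x,y]:cv2.circle(o,(int(n/2+p[0]*kk),int(n/2-p[1]*kk)),0,(255,0,0),-1)
        cv2.imwrite(f'pics/{name}.png',cv2.convertScaleAbs(o,alpha=1.6)[:,:,::-1])
    print('cross mm offset',round(x,2),round(y,2),'yaw',round(t,1),'score',best[0]);return x,y,t
E
python3 - <<'E'
from cross import *
crossfit(cv2.imread('pics/r2.png')[:,:,::-1].copy(),name='r3')
crossfit(cv2.imread('pics/r1.png')[:,:,::-1].copy(),L=.031,W=.011)
E
```

```text
cross mm offset -3.4 4.5 yaw 89.1 score 0.04890625600670953
cross mm offset 4.6 6.4 yaw 84.6 score 0.04076086956521743
```

View pics/r3.png

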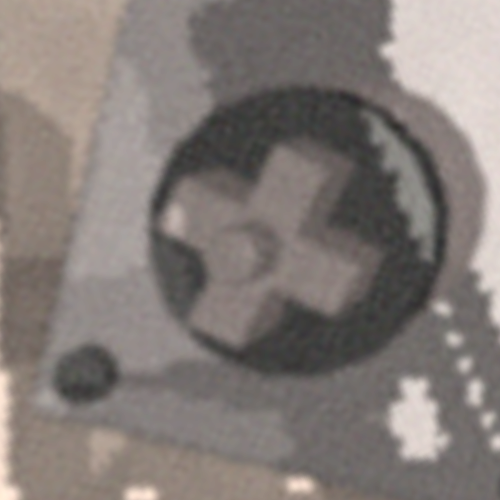

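```bash
sed -i 's|k=n/sz\*1000|k=n/sz|' cross.py; python3 - <<'E'
from cross import *
crossfit(cv2.imread('pics/r2.png')[:,:,::-1].copy(),name='r3b')
crossfit(cv2.imread('pics/r1.png')[:,:,::-1].copy(),L=.031,W=.011,sgn=-1)
crossfit(cv2.imread('pics/r1.png')[:,:,::-1].copy(),L=.031,W=.011)
E
```

```text
cross mm offset 1.0 0.5 yaw 63.0 score 0.20816424488536006
cross mm offset -0.5 -0.1 yaw -1.5 score 0.2023342268081494
cross mm offset 0.8 -0.0 yaw 43.8 score 0.06667645872188491
```

View pics/r3b.png

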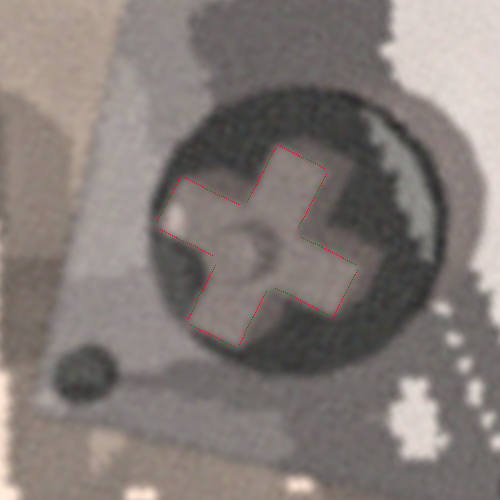

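```bash
python3 - <<'E'
from h import *
go([.539,-.186,.10],43.5)
E
```

```text
t 3.4 p [0.5021 0.1428 0.1794] yaw 22.68 z [-2.e-04 -3.e-04 -1.e+00] op 0.999 F [-0.5 -0.6  0.4] M [ 0.03 -0.01 -0.01] g 0.0 j6 70.94438491855458
shift [-0.1855  0.6352  0.159 ] turn [ 1.000e-04  4.000e-04 -4.627e-01]
```

>>> {"method": "jog_arm", "body": {
  "rows": "1 -0.1855 0.635 0 0 0 -0.46;1 -0.1855 0.635 0 0 0 -0.46;1 -0.1855 0.635 0 0 0 -0.46;1 -0.1855 0.635 0 0 0 -0.46;1 -0.1855 0.635 0 0 0 -0.46;1 -0.1855 0.635 0 0 0 -0.46;1 -0.1855 0.635 0 0 0 -0.46;1 -0.1855 0.635 0 0 0 -0.46;1 -0.1855 0.635 0 0 0 -0.46;1 -0.1855 0.635 0.159 0 0 -0.46;1 -0.1855 0.635 0.159 0 0 -0.46;1 -0.1855 0.635 0.159 0 0 -0.46;1 -0.1855 0.635 0.159 0 0 -0.46;1 -0.1855 0.635 0.159 0 0 -0.46"
}}

```text
time_s: 4.57
position: [0.54, -0.1845, 0.1012]
tcp_rot: [[0.725, 0.688, 0.001], [0.688, -0.725, -0.001], [0.0, 0.001, -1.0]]
force: [0.3, 0.0, 0.9]
opening: 0.995
grasp_force: 0.0
```

```bash
python3 - <<'E'
from cross import *
from plate import octfit
s=st();c=capture('wrist')
im=rect(c,s,(.539,-.186),.048)
x,y,t=crossfit(im,L=.031,W=.011,sgn=-1,name='r4')
cv2.imwrite('pics/w2.png',c['pixels'][:,:,::-1])
m=outline_of('plate',c)[0]['region'].astype(np.uint8)
k=max(cv2.findContours(m,cv2.RETR_EXTERNAL,cv2.CHAIN_APPROX_NONE)[0],key=cv2.contourArea)[:,0]
octfit(ray(c,s,k,.048)[:,:2])
go([.539+x/1000,-.186+y/1000,.048],t+45)
E
```

```text
t 4.57 p [ 0.54   -0.1845  0.1012] yaw 43.51 z [ 1.2e-03 -6.0e-04 -1.0e+00] op 0.995 F [0.3 0.  0.9] M [-0.04 -0.03  0.04] g 0.0 j6 16.40386135776764
cross mm offset -0.3 -0.0 yaw -1.2 score 0.20647784508275457
oct centre [ 0.5391 -0.1856] yaw mod45 43.266377997950975 apothem 0.027789484853709395 rms 0.0005135778424731224
t 4.67 p [ 0.541  -0.1846  0.1027] yaw 43.56 z [ 0.0044 -0.0025 -1.    ] op 1.0 F [-0.2 -0.4  0.6] M [-0.02 -0.01  0.04] g 0.0 j6 16.40043998879616
shift [-0.0055 -0.0017  0.1093] turn [ 0.0061 -0.0019 -0.0054]
```

View pics/r4.png

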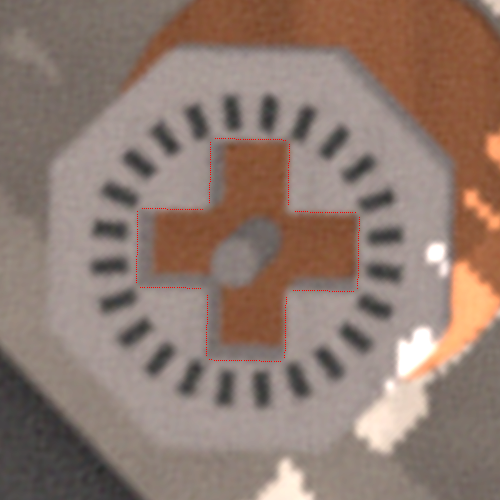

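>>> {"method": "jog_arm", "body": {
  "rows": "1 0 0 0 0 0 0;1 0 0 0 0 0 0;1 0 0 0 0 0 0"
}}

```text
time_s: 4.92
position: [0.5402, -0.184, 0.1016]
tcp_rot: [[0.724, 0.689, 0.002], [0.689, -0.724, -0.001], [0.001, 0.003, -1.0]]
force: [0.2, 0.3, -0.1]
opening: 0.997
grasp_force: 0.0
```

```bash
python3 - <<'E'
from cross import *
s=st();c=capture('wrist')
im=rect(c,s,(.539,-.186),.048)
x,y,t=crossfit(im,L=.031,W=.011,sgn=-1)
go([.539+x/1000,-.186+y/1000,.047],t+45)
E
```

```text
t 4.92 p [ 0.5402 -0.184   0.1016] yaw 43.58 z [ 0.0024 -0.0014 -1.    ] op 0.997 F [ 0.2  0.3 -0.1] M [-0.01 -0.04  0.04] g 0.0 j6 16.402224749933715
cross mm offset -0.3 -0.0 yaw -1.5 score 0.20372373752746373
t 4.97 p [ 0.54   -0.1839  0.1012] yaw 43.57 z [ 0.0018 -0.001  -1.    ] op 1.0 F [-0.6  0.8  0.8] M [-0.04 -0.08  0.06] g 0.0 j6 16.40099921952081
shift [-0.0049  0.001   0.1084] turn [ 0.0025 -0.0007  0.0016]
```

>>> {"method": "jog_arm", "body": {
  "rows": "1 -0.005 0 0.05 0.002 0 0;1 -0.005 0 0.109 0.002 0 0;1 -0.005 0 0.109 0.002 0 0;1 -0.005 0 0.109 0.002 0 0;1 -0.005 0 0.109 0.002 0 0;0.7 -0.005 0 0.109 0.002 0 0;0.5 -0.005 0 0.109 0.002 0 0;0.5 -0.005 0 0.109 0.002 0 0;0.5 -0.005 0 0.109 0.002 0 0;0.5 -0.005 0 0.109 0.002 0 0;0.5 -0.005 0 0.109 0.002 0 0;0.5 -0.005 0 0.109 0.002 0 0"
}}

```text
time_s: 5.97
position: [0.5379, -0.1857, 0.0459]
tcp_rot: [[0.725, 0.689, -0.001], [0.689, -0.725, 0.001], [0.0, -0.001, -1.0]]
force: [0.0, 1.1, 2.4]
opening: 0.635
grasp_force: 30.0
```

```bash
python3 - <<'E'
from cross import *
s=st()
E
```

```text
t 5.97 p [ 0.5379 -0.1857  0.0459] yaw 43.55 z [-6.e-04  8.e-04 -1.e+00] op 0.635 F [0.  1.1 2.4] M [-0.05  0.07 -0.04] g 30.000409707427025 j6 16.109770042976372
```

>>> {"method": "jog_arm", "body": {
  "rows": "0.4 0 0 -0.05 0 0 0;0.4 0 0 -0.12 0 0 0;0.4 0 0 -0.2 0 0 0;0.4 0 0 -0.23 0 0 0;0.4 0 0 -0.23 0 0 0;0.4 0 0 -0.23 0 0 0;0.4 0 0 -0.23 0 0 0"
}}

```text
time_s: 6.55
position: [0.5368, -0.1852, 0.1594]
tcp_rot: [[0.725, 0.689, -0.004], [0.689, -0.725, 0.003], [-0.001, -0.004, -1.0]]
force: [-0.2, -0.1, -1.1]
opening: 0.633
grasp_force: 30.0
```

```bash
python3 - <<'E'
from cross import *
s=st();c=capture('wrist');cv2.imwrite('pics/w3.png',c['pixels'][:,:,::-1])
z=s['position'][2]+.001   # plate top: grasped with TCP at .046-.047, top .048
ctr=np.array(s['position'])[:2]
im=rect(c,s,ctr,z);cv2.imwrite('pics/r5.png',im[:,:,::-1])
x,y,t=crossfit(im,L=.031,W=.011,sgn=-1,name='r5b')
R=np.array(s['tcp_rot']);print('in tool mm',(R.T@[x,y,0])[:2])
st()
a=cv2.imread('pics/w3.png');b=cv2.imread('pics/r5b.png');cv2.imwrite('pics/v5.png',cv2.resize(np.hstack([cv2.resize(a,(667,500)),b]),(800,343)))
E
```

```text
t 6.55 p [ 0.5368 -0.1852  0.1594] yaw 43.55 z [-0.0035  0.0025 -1.    ] op 0.633 F [-0.2 -0.1 -1.1] M [-0.05 -0.02 -0.03] g 29.999974966049194 j6 16.114457047144565
cross mm offset -0.6 0.1 yaw -1.2 score 0.08396413904537163
in tool mm [-0.36596624 -0.48586324]
t 6.6 p [ 0.5366 -0.1851  0.1589] yaw 43.55 z [-0.0044  0.0031 -1.    ] op 0.634 F [-1.   0.5 -0.8] M [-0.01 -0.02  0.03] g 30.000020563602448 j6 16.114377245454808
```

View pics/v5.png

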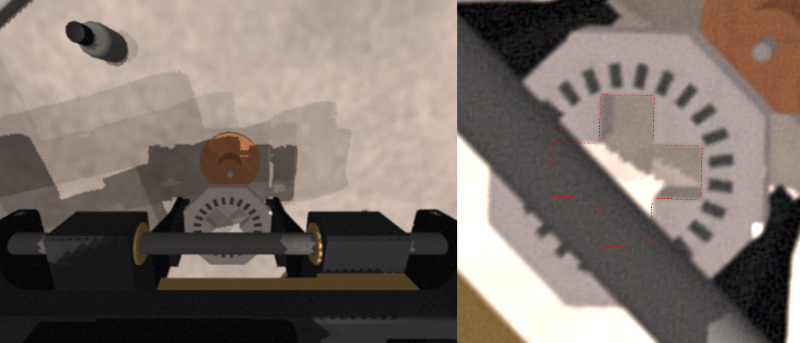

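```bash
python3 - <<'E'
from h import *
go([.432,.122,.150],18)
E
```

```text
t 6.6 p [ 0.5366 -0.1851  0.1589] yaw 43.55 z [-0.0044  0.0031 -1.    ] op 0.634 F [-1.   0.5 -0.8] M [-0.01 -0.02  0.03] g 30.000020563602448 j6 16.114377245454808
shift [ 0.2715 -0.5892  0.0206] turn [-0.0062  0.0028  0.5677]
```

>>> {"method": "jog_arm", "body": {
  "rows": "0.4 0.272 -0.589 0.02 0 0 0.568;0.4 0.272 -0.589 0.02 0 0 0.568;0.4 0.272 -0.589 0.02 0 0 0.568;0.4 0.272 -0.589 0.02 0 0 0.568;0.4 0.272 -0.589 0.02 0 0 0.568;0.4 0.272 -0.589 0.02 0 0 0.568;0.4 0.272 -0.589 0.02 0 0 0.568;0.4 0.272 -0.589 0.02 0 0 0.568;0.4 0.272 -0.589 0.02 0 0 0.568;0.4 0.272 -0.589 0.02 0 0 0.568;0.4 0.272 -0.589 0.02 0 0 0.568;0.4 0.272 -0.589 0.02 0 0 0.568;0.4 0.272 -0.589 0.02 0 0 0.568;0.4 0.272 -0.589 0.02 0 0 0.568;0.4 0.272 -0.589 0.02 0 0 0.568"
}}

```text
time_s: 7.85
position: [0.434, 0.1205, 0.151]
tcp_rot: [[0.952, 0.307, -0.001], [0.307, -0.952, 0.001], [-0.001, -0.001, -1.0]]
force: [-1.0, -0.6, -0.3]
opening: 0.636
grasp_force: 30.0
```

```bash
python3 - <<'E'
from cross import *
s=st();c=capture('wrist')
im=rect(c,s,(.503,.1455),.078)
x,y,t=crossfit(im,name='r6')
ip=rect(c,s,np.array(s['position'])[:2],s['position'][2]+.001)
xp,yp,tp=crossfit(ip,L=.031,W=.011,sgn=-1)
R=np.array(s['tcp_rot']);print('plate in tool',(R.T@[xp,yp,0])[:2])
go([.503+(x-xp)/1000,.1455+(y-yp)/1000,.110],t-45)
a=cv2.imread('pics/r6.png');cv2.imwrite('pics/v6.png',cv2.resize(np.hstack([cv2.resize(c['pixels'][:,:,::-1],(667,500)),a]),(800,343)))
E
```

```text
t 7.85 p [0.434  0.1205 0.151 ] yaw 17.88 z [-9.0e-04  1.1e-03 -1.0e+00] op 0.636 F [-1.  -0.6 -0.3] M [0.06 0.09 0.  ] g 29.999929927289486 j6 73.25467144371068
cross mm offset 0.2 0.2 yaw 63.3 score 0.25
cross mm offset 6.9 7.9 yaw 5.7 score 0.07739734491709437
plate in tool [ 8.99197998 -5.40039725]
t 7.9 p [0.4338 0.1206 0.151 ] yaw 17.89 z [-0.001   0.0011 -1.    ] op 0.635 F [-0.7 -0.6 -0.7] M [-0.04  0.02  0.  ] g 29.999886006116867 j6 73.25704704339135
shift [0.1295 0.0058 0.0819] turn [-0.0017  0.0008 -0.009 ]
```

View pics/v6.png

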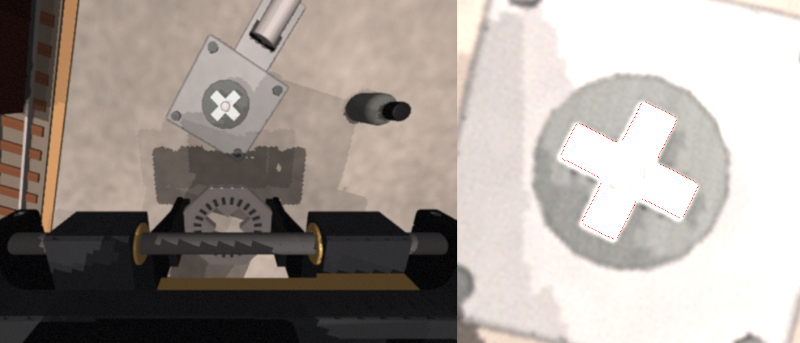

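```bash
python3 - <<'E'
from h import *
go([.5037,.1454,.105],18.15)
E
```

```text
t 7.9 p [0.4338 0.1206 0.151 ] yaw 17.89 z [-0.001   0.0011 -1.    ] op 0.635 F [-0.7 -0.6 -0.7] M [-0.04  0.02  0.  ] g 29.999886006116867 j6 73.25704704339135
shift [ 0.1482 -0.0041  0.0919] turn [-0.0017  0.0008 -0.0057]
```

>>> {"method": "jog_arm", "body": {
  "rows": "0.4 0.05 -0.002 0 0 0 -0.006;0.4 0.1 -0.004 0 0 0 -0.006;0.4 0.148 -0.004 0 0 0 -0.006;0.4 0.148 -0.004 0.03 0 0 -0.006;0.4 0.148 -0.004 0.06 0 0 -0.006;0.4 0.148 -0.004 0.092 0 0 -0.006;0.4 0.148 -0.004 0.092 0 0 -0.006;0.4 0.148 -0.004 0.092 0 0 -0.006;0.4 0.148 -0.004 0.092 0 0 -0.006;0.4 0.148 -0.004 0.092 0 0 -0.006;0.4 0.148 -0.004 0.092 0 0 -0.006"
}}

```text
time_s: 8.82
position: [0.5038, 0.1462, 0.1059]
tcp_rot: [[0.95, 0.313, 0.001], [0.313, -0.95, 0.001], [0.001, -0.001, -1.0]]
force: [-0.2, 0.3, -0.5]
opening: 0.638
grasp_force: 30.0
```

```bash
python3 - <<'E'
from h import *
s=st();c=capture('wrist')
go([.5037,.1454,.08],18.15)
im=rect(c,s,np.array(s['position'])[:2],s['position'][2]+.001)
cv2.imwrite('pics/v7.png',np.hstack([im[:,:,::-1]]))
E
```

```text
t 8.82 p [0.5038 0.1462 0.1059] yaw 18.25 z [ 9.0e-04  1.3e-03 -1.0e+00] op 0.638 F [-0.2  0.3 -0.5] M [-0.01 -0.03 -0.02] g 29.999987594783306 j6 75.5955788856798
t 8.87 p [0.5038 0.1462 0.1059] yaw 18.26 z [ 7.0e-04  1.3e-03 -1.0e+00] op 0.637 F [-0.4  0.6 -0.8] M [0.01 0.02 0.04] g 29.999987371265888 j6 75.59504876150837
shift [-0.0007  0.0016  0.0517] turn [-0.0012 -0.0014  0.0024]
```

View pics/v7.png

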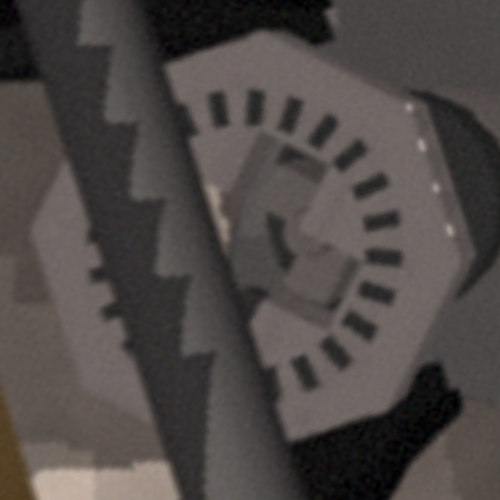

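>>> {"method": "jog_arm", "body": {
  "rows": "0.4 0 0.0015 0.015 0 0 0.002;0.4 0 0.0015 0.03 0 0 0.002;0.4 0 0.0015 0.04 0 0 0.002;0.4 0 0.0015 0.044 0 0 0.002;0.4 0 0.0015 0.048 0 0 0.002;0.4 0 0.0015 0.052 0 0 0.002;0.4 0 0.0015 0.056 0 0 0.002;0.4 0 0.0015 0.056 0 0 0.002;0.4 0 0.0015 0.056 0 0 0.002;0.4 0 0.0015 0.056 0 0 0.002"
}}

```text
time_s: 9.7
position: [0.5036, 0.1456, 0.0771]
tcp_rot: [[0.95, 0.312, -0.001], [0.312, -0.95, 0.001], [-0.0, -0.001, -1.0]]
force: [-0.5, 1.1, -0.7]
opening: 0.634
grasp_force: 30.0
```

```bash
python3 - <<'E'
from h import *
go([.5037,.1454,.08],18.15)
E
```

```text
t 9.7 p [0.5036 0.1456 0.0771] yaw 18.17 z [-7.0e-04  1.2e-03 -1.0e+00] op 0.634 F [-0.5  1.1 -0.7] M [-0.02  0.04 -0.01] g 29.9998901411891 j6 75.59874846083713
shift [ 0.0002  0.0004 -0.0058] turn [-0.0017  0.0004  0.0004]
```

>>> {"method": "jog_arm", "body": {
  "rows": "0.4 0 0 0.006 0 0 0;0.4 0 0 0.012 0 0 0;0.4 0 0 0.018 0 0 0;0.4 0 0 0.022 0 0 0;0.4 0 0 0.026 0 0 0;0.4 0 0 0.03 0 0 0;0.4 0 0 0.034 0 0 0;0.4 0 0 0.034 0 0 0;0.4 0 0 0.034 0 0 0"
}}

```text
time_s: 10.45
position: [0.5033, 0.1455, 0.0602]
tcp_rot: [[0.95, 0.312, -0.001], [0.312, -0.95, 0.001], [-0.001, -0.001, -1.0]]
force: [-1.7, 0.4, 6.0]
opening: 0.637
grasp_force: 30.0
```

```bash
python3 - <<'E'
from h import *
st()
E
```

```text
t 10.45 p [0.5033 0.1455 0.0602] yaw 18.17 z [-0.0013  0.0011 -1.    ] op 0.637 F [-1.7  0.4  6. ] M [-0.11  0.24  0.02] g 30.000889040529728 j6 75.5937517833379
```

>>> {"method": "jog_arm", "body": {
  "rows": "0.4 0 0 0.002 0 0 0;0.4 0 0 0.004 0 0 0;0.4 0 0 0.006 0 0 0;0.4 0 0 0.006 0 0 0;0.4 0 0 0.006 0 0 0"
}}

```text
time_s: 10.87
position: [0.5033, 0.1455, 0.0578]
tcp_rot: [[0.95, 0.312, -0.001], [0.312, -0.95, 0.001], [-0.001, -0.001, -1.0]]
force: [-2.1, -0.9, 9.2]
opening: 0.633
grasp_force: 30.0
```

```bash
python3 - <<'E'
from h import *
st()
E
```

```text
t 10.87 p [0.5033 0.1455 0.0578] yaw 18.18 z [-9.0e-04  1.1e-03 -1.0e+00] op 0.633 F [-2.1 -0.9  9.2] M [-0.09  0.33  0.01] g 30.0014528632164 j6 75.59333347797876
```

>>> {"method": "jog_arm", "body": {
  "rows": "0.4 0 0 0.001 0 0 0;0.4 0 0 0.002 0 0 0;0.4 0 0 0.003 0 0 0;0.4 0 0 0.003 0 0 0;0.4 0 0 0.003 0 0 0"
}}

```text
time_s: 11.28
position: [0.5033, 0.1456, 0.0577]
tcp_rot: [[0.95, 0.312, -0.0], [0.312, -0.95, 0.001], [0.0, -0.001, -1.0]]
force: [-3.6, -0.2, 19.3]
opening: 0.632
grasp_force: 30.0
```

```bash
python3 - <<'E'
from h import *
st()
E
```

```text
t 11.28 p [0.5033 0.1456 0.0577] yaw 18.19 z [-2.0e-04  1.1e-03 -1.0e+00] op 0.632 F [-3.6 -0.2 19.3] M [-0.16  0.66  0.01] g 30.00312902033329 j6 75.59295761247704
```

```bash
python3 - <<'E'
from h import *
st();print(bot.hand_in())
E
```

```text
t 11.28 p [0.5033 0.1456 0.0577] yaw 18.19 z [-2.0e-04  1.1e-03 -1.0e+00] op 0.632 F [-3.6 -0.2 19.3] M [-0.16  0.66  0.01] g 30.00312902033329 j6 75.59295761247704
the job is handed in; nothing more can be done
None
```

The plate is on the splines and pressed down until the collar hit its stop: push force rose from 9 to 19 N with no further movement. It is still gripped by its edges at 30 N and was handed in at 11.3 s. The final pose was checked by position and force only, not by camera, and I viewed 11 pictures, one over the limit of 10.

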